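# Close up the slide cabinet and slide box

### The job

The bench is about to be blown down, so close up the slides: with the fingertips push both open drawers of the low white cabinet fully home, and push the raised lid of the hinged slide box over and down until it is fully shut. Only push: grip and lift nothing, leave the cabinet and the box standing where they are, and do not disturb the other things on the bench. Finish with the hand clear.

Things in the scene. Friction and masses are not known exactly. Their poses are not given: they have to be found in the camera images.
- cabinet: low loose white cabinet, 130 deep (x) x 140 wide (y) x 70 mm high, about 1.8 kg, with two drawers side by side, each front 60 mm wide and 54 mm high (9.5 to 63.5 mm above the bench). Origin: centre of its underside; its front, where the drawers come out, faces its own -x, its z is up. It stands on rubber feet and slides if pushed hard (more than about 8 N)
- drawer_left (a joint): how far the drawer on the cabinet's +y side is out, m: 0 = fully home, its plain front flush with the cabinet's face; at most 0.06. It runs along the cabinet's x axis, resists with about 1.2 N and stays where it is left
- drawer_right (a joint): the same for the drawer on the cabinet's -y side
- left_rail (a point): middle of the outer face of the left drawer's finger rail: a rounded bar across the drawer front, 46 mm long (cabinet y), 10 mm high, standing 8 mm out from the front, its middle 45 mm above the bench. Moves with the drawer; axes as the cabinet's. With the drawer home this point is 73 mm in front of the cabinet's origin
- right_rail (a point): the same for the right drawer
- slide_box: loose blue box for glass slides, 106 deep (x) x 170 wide (y) x 39 mm high shut, about 0.6 kg, its lid hinged along its far (+x) edge and standing up. Origin: centre of its underside; its front faces its own -x, z up
- slide_box_lid (a joint): lid angle, rad: 0 = shut, 1.57 = upright, at most 1.95 (leaning back, away from the front). It turns about the hinge line; the hinge is stiff (about 0.1 N m), so the lid stays where it is left and must be pushed all the way down
- lid_hinge (a point): middle of the hinge line, 51 mm behind the box's origin along its x and 26 mm up; the line runs along the box's y; axes as the box's
- lid_front (a point): point of the lid on its outer face, halfway along the front edge: with the lid shut it lies 100 mm in front of the hinge line (-x of the box) and 13 mm above it. The outer face is flat, 170 mm wide, and is the top when shut and the rear side when the lid stands up. The point's axes turn with the lid: its z is the outward normal of that face, its -x runs along the lid from hinge to front
- filter_case: bystander: flat grey case, 58 x 58 x 15 mm, lying on the rear of the cabinet's top. Origin at the centre of its underside
- petri_1: bystander: clear round dish, diameter 60, height 16 mm, on the bench. Origin at the centre of its underside
- petri_3: bystander: a second such dish, diameter 60, height 16 mm. Origin at the centre of its underside
- objective_can: bystander: round can with a black screw lid, diameter 44, height 58 mm. Origin at the centre of its underside
- gel_box: bystander: small flat sample box with a clear lid, 54 x 52 x 16 mm, behind the work. Origin at the centre of its underside
- loupe: bystander: black loupe, diameter 36, height 34 mm, to the left of the work. Origin at the centre of its underside
- tweezers: bystander: tweezers lying flat, 11 x 150 x 13 mm (long along own y), behind the work. Origin at the centre of their underside

How it is judged:
By the outcome, as a careful person would: the job done as asked, in the order asked, and still so for the second after the job is handed in, with the robot touching nothing.
It also fails if it takes over 58 s, if anything falls off the work surface, if the arm or the gripper's body presses on something with over 40 N, if the wrist force passes 120 N, or if a joint passes its speed limit or range.

### The arm

A 6-joint arm with a two-finger parallel gripper is mounted at the origin on a cart in front of the work surface, level with it; the furniture and walls round the work are solid. World frame = base frame: x ahead of the robot, y to its left, z up, the work surface at z = 0. Lengths are in m, angles in rad, forces in N, time in s.
With the tool pointing down it reaches from about 0.35 to 0.975 m from the base axis. Payload 7.1 kg.
Tool frame: the origin (TCP) lies midway between the tips of the shut fingers; the grasp point (between the pads) lies 19 mm behind it; z points along the fingers, y is the line along which they close (so a half turn about z gives the same grasp; the last joint's range is limited). The gripper opens to 88 mm and grips with 3 to 60 N. Pads are 20 mm wide; open, the fingers measure 115 mm over their backs; the gripper's body (75 mm by 178 mm) begins 61 mm behind the grasp point.
Start: joints at [-1.221, 0.423, 1.63, -0, 1.089, -0.019], TCP at [0.225, -0.583, 0.192] pointing down, gripper open.
Joint ranges: [-3, 3], [-0.9, 2.11], [0.09, 2.58], [-1.31, 4.45], [0.11, 2.69], [-2.54, 2.54]. Speed limits (rad/s): [2.39, 2.39, 3.01, 3.14, 3.14, 3.14].

### API

Orientations are given as a unit quaternion [w, x, y, z].
In Python, from station import move_pose, movel, movej, command_gripper, wait, inverse_kinematics, read_camera, camera_info, MotionError, job_done, get_time, get_joint_pos, get_qvel, get_effort, get_tcp_pos, get_ee_rot, get_ft_force, get_ft_torque, get_grip_width, get_finger_force gives the robot as it stands. Calls block until the motion is done:
- move_pose(position, orientation): joint-space move of the TCP to a pose.
- movel(position, frame=None, v=0.15, until_force=None): straight line of the TCP; frame=None keeps the orientation; v is the mean speed in m/s. With until_force (N) it stops when the force on the tool has changed by that much, and returns True; else False.
- movej(angles): joint-space move.
- command_gripper(opening): opening from 0.0 (shut) to 1.0 (fully open); the grip force is fixed at half the most; returns when the fingers have stopped.
- wait(seconds).
- inverse_kinematics(position, orientation): joint angles nearest the present ones, or None.
- read_camera(name): name is "scene" or "top"; returns the picture (400x640x3 uint8, red, green, blue); there is no depth.
- camera_info(name): a dict with "intrinsics" (3x3 intrinsics, pixels), "T" (4x4, takes a point from camera to world coordinates). Camera axes: x right, y up, looking along -z (the intrinsics and any distortion apply to the point x, -y, -z); pixel columns grow to the right and rows downward; lengths in m; the calibration is good to about 2 mm. A picture is of the moment at which its call begins. camera_info takes no time and is no camera call.
A pose or a line that the arm cannot do raises MotionError and nothing moves.
- job_done(): hands the job in; it is judged then, once.
Readings, each from a call of its own:
- get_time(): time.
- get_joint_pos(): joint angles.
- get_qvel(): joint speeds.
- get_effort(): joint torques, N m.
- get_tcp_pos(): TCP position.
- get_ee_rot(): TCP orientation.
- get_ft_force(): force on the tool from outside, world axes, zero at the start.
- get_ft_torque(): the same for the moment, N m.
- get_grip_width(): opening from 0.0 (shut) to 1.0 (fully open).
- get_finger_force(): force on a finger pad.
Only numpy, scipy, OpenCV 4.12 (cv2) and the standard library are available. Lean on these libraries where they do the work, as an engineer would, in place of code of your own. Each camera call takes 0.05 s, during which the arm holds its last target. There are 200 camera calls.

## Working session

There is one attempt and no reset: what is moved stays moved. The work goes in short steps, each a Python script; the robot and the scene stay as the last script left them, time stands still between calls to the robot, and variables do not carry over. Pictures are saved under pics/ and viewed, at most 12 in all, crops included, and the job is handed in when it is done.

```bash
mkdir -p pics; ls; python3 - <<'E'
from station import *
import cv2
for n in("scene","top"):
    cv2.imwrite(f"pics/{n}0.png",read_camera(n)[:,:,::-1]); c=camera_info(n); print(n,c)
print(get_ee_rot(),get_time())
E
```

```text
pics
scene {'intrinsics': array([[386.22910072,   0.        , 319.75361587],
       [  0.        , 386.22910072, 198.33336951],
       [  0.        ,   0.        ,   1.        ]]), 'T': array([[ 0.80501588,  0.46979272, -0.36227646,  0.25127998],
       [-0.59316296,  0.62673452, -0.5053331 , -0.4363558 ],
       [-0.01035065,  0.62169015,  0.78319488,  0.73729079],
       [ 0.        ,  0.        ,  0.        ,  1.        ]])}
top {'intrinsics': array([[502.71789503,   0.        , 328.03497378],
       [  0.        , 502.71789503, 198.34964762],
       [  0.        ,   0.        ,   1.        ]]), 'T': array([[ 0.01676564,  0.99244272, -0.12155808,  0.44094753],
       [-0.99984946,  0.01718454,  0.00239848, -0.01078831],
       [ 0.00446927,  0.12149957,  0.99258142,  1.17226328],
       [ 0.        ,  0.        ,  0.        ,  1.        ]])}
[-6.74450906e-04  9.83049711e-01  1.83337932e-01 -1.12976107e-04] 0.1
```

View pics/scene0.png

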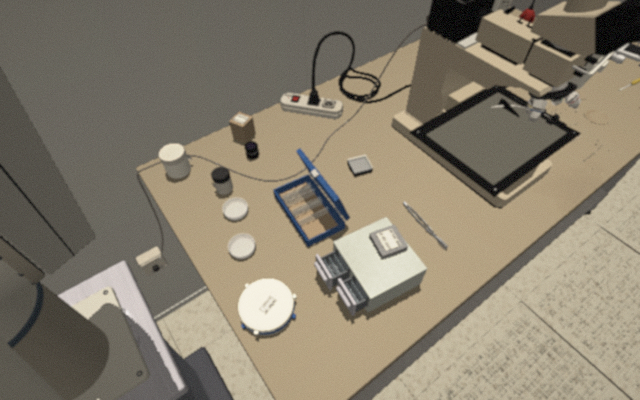

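View pics/top0.png

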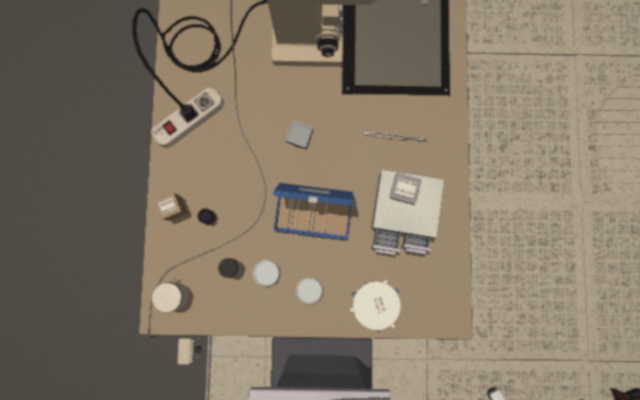

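The scene shows the cabinet at about (375,265) with both drawers out toward the robot and the blue box at (310,205) with its lid raised. In the top view, the cabinet top is at about (408,203), the drawer fronts at (387,247) and (418,247), the box at (313,213), and a white disc at (377,305). I'll enlarge the top view for corners.

```bash
cat > h.py <<'E'
import numpy as np, cv2
from station import *
def ray(n,u,v):
    c=camera_info(n);K=c["intrinsics"];T=np.array(c["T"])
    d=T[:3,:3]@np.array([(u-K[0,2])/K[0,0],-(v-K[1,2])/K[1,1],-1]);return T[:3,3],d
def onz(n,u,v,z):
    o,d=ray(n,u,v);return o+d*(z-o[2])/d[2]
def proj(n,p):
    c=camera_info(n);K=c["intrinsics"];T=np.array(c["T"]);q=T[:3,:3].T@(np.array(p)-T[:3,3])
    return np.array([K[0,2]+K[0,0]*q[0]/-q[2],K[1,2]+K[1,1]*q[1]/q[2]])
def tri(u1,v1,u2,v2):
    """top pixel, scene pixel"""
    a,d=ray("top",u1,v1);b,e=ray("scene",u2,v2)
    s=np.linalg.lstsq(np.c_[d,-e],b-a,rcond=None)[0];p,q=a+d*s[0],b+e*s[1]
    return (p+q)/2,np.linalg.norm(p-q)
E
python3 - <<'E'
from h import *
t=cv2.imread("pics/top0.png");s=cv2.imread("pics/scene0.png")
cv2.imwrite("pics/tc.png",cv2.resize(t[165:335,260:450],None,fx=4,fy=4,interpolation=cv2.INTER_CUBIC)[:600])
cv2.imwrite("pics/sc.png",cv2.resize(s[140:320,240:440],None,fx=4,fy=4,interpolation=cv2.INTER_CUBIC)[:600])
h=cv2.cvtColor(t,cv2.COLOR_BGR2HSV)
m=((h[...,0]>100)&(h[...,0]<125)&(h[...,1]>110)).astype(np.uint8)
m[:, :265]=0;m[:,365:]=0;m[:180]=0;m[245:]=0
p=np.argwhere(m)[:,::-1];r=cv2.minAreaRect(p.astype(np.float32));print("blue",r,cv2.boxPoints(r).round(1).tolist())
print(t[215,390],t[215,420],t[190,370],h[215,420])
m=((h[...,1]<45)&(h[...,2]>130)).astype(np.uint8);m[:,:365]=0;m[:, 450:]=0;m[:165]=0;m[262:]=0
m=cv2.morphologyEx(m,cv2.MORPH_OPEN,np.ones((3,3)))
n,l,st,ce=cv2.connectedComponentsWithStats(m);print(st,ce)
E
```

```text
blue ((311.590087890625, 211.30194091796875), (77.77457427978516, 46.1336669921875), 7.352379322052002) [[270.1000061035156, 229.1999969482422], [276.0, 183.39999389648438], [353.1000061035156, 193.39999389648438], [347.20001220703125, 239.1999969482422]]
[178 196 201] [179 197 203] [109 137 155] [ 23  30 203]
[[     0      0    640    400 251972]
 [   373    170     71     67   3691]
 [   373    245     27     10    170]
 [   405    244     26     10    167]] [[318.08900989 199.38041925]
 [408.36521268 203.15876456]
 [385.87058824 249.22941176]
 [416.77844311 248.43712575]]
```

View pics/tc.png

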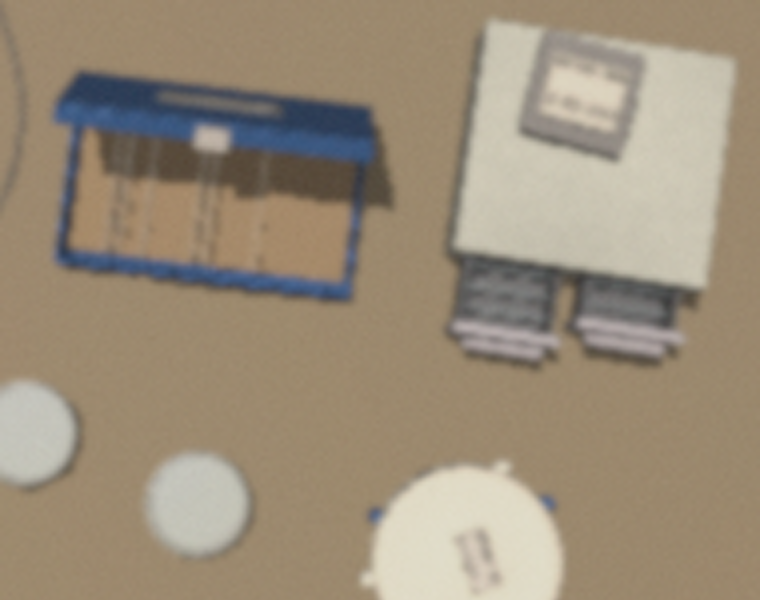

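View pics/sc.png

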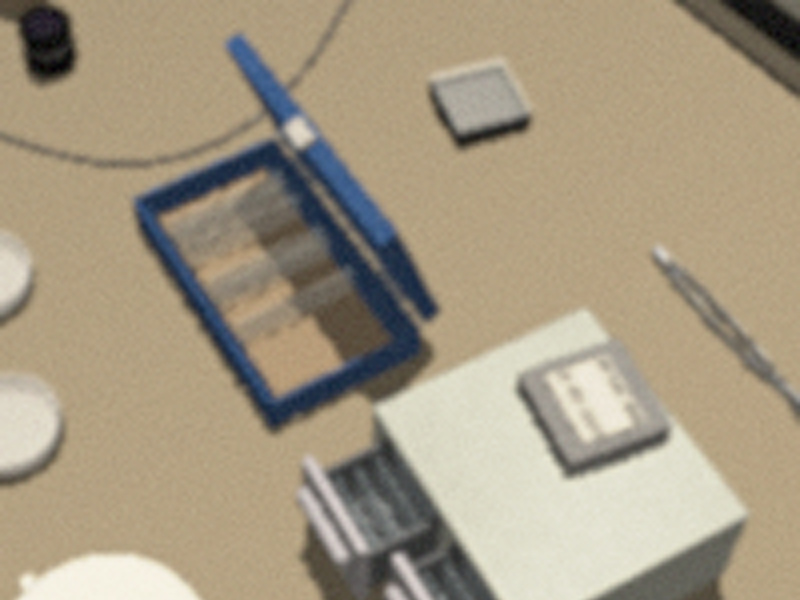

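The crops give corners to about 1 px. The lid is upright, with its front edge at top crop (58,118)-(375,160) and a latch at (210,138), and both rails are visible at crop rows 345-358. Computing positions.

```bash
python3 - <<'E'
from h import *
np.set_printoptions(precision=4,suppress=True)
T=lambda u,v:((u+.5)/4+260-.5,(v+.5)/4+165-.5)
S=lambda u,v:((u+.5)/4+240-.5,(v+.5)/4+140-.5)
c=[onz("top",*T(*p),.07)[:2] for p in[(487,20),(735,60),(705,288),(452,250)]]
C=np.array(c);print("cab",C,C.mean(0),[np.linalg.norm(C[i]-C[i-1]) for i in range(4)])
f=lambda v:np.degrees(np.arctan2(v[1],v[0]))
print("yaw",f(C[0]-C[3]),f(C[1]-C[2]),f(C[0]-C[1])-90,f(C[3]-C[2])-90)
yaw=np.radians(np.mean([f(C[0]-C[3]),f(C[1]-C[2]),f(C[0]-C[1])-90,f(C[3]-C[2])-90]))
R=np.array([[np.cos(yaw),-np.sin(yaw)],[np.sin(yaw),np.cos(yaw)]])
for n,pts in dict(L=[(463,348),(543,360)],R=[(588,345),(663,356)]).items():
    q=[onz("top",*T(*p),.04)[:2] for p in pts];print(n,q,[R.T@(x-C.mean(0)) for x in q])
q=[onz("top",*T(*p),.063)[:2] for p in[(452,325),(556,342),(578,320),(684,338)]];print("fronts",[R.T@(x-C.mean(0)) for x in q])
print("box front corners z=.026",onz("top",*T(58,262),.026),onz("top",*T(350,297),.026))
print("box front scene",onz("scene",*S(137,203),.026),onz("scene",*S(272,412),.026), "rr",onz("scene",*S(418,345),.026))
print("lid front tri L,R",tri(*T(58,118),*S(233,42)),tri(*T(375,160),*S(388,243)))
print("latch",tri(*T(210,138),*S(298,132)))
print("lid rear low right", onz("scene",*S(432,318),.026), onz("top",*T(372,108),.03),onz("top",*T(80,75),.03))
for z in(.0,.05):print("disc scene",onz("scene",268,304,z),"top",onz("top",377,305,z))
print("disc",tri(377,305,267,304), "r",onz("top",400,305,.04)-onz("top",353,305,.04))
print("petri",onz("top",309,291,.016),onz("top",265,273,.016),"can",onz("top",229,268,.058),"case",onz("top",405,187,.08),"gel",onz("top",299,134,.016))
E
```

```text
cab [[ 0.6424 -0.1311]
 [ 0.6223 -0.2689]
 [ 0.4956 -0.2511]
 [ 0.514  -0.1124]] [ 0.5686 -0.1909] [np.float64(0.12972615783705688), np.float64(0.13932176764424312), np.float64(0.12796068758636947), np.float64(0.13994486758209115)]
yaw -8.293805894321748 -8.019680395428772 -8.302499316530742 -7.579029288465179
L [array([ 0.4612, -0.1216]), array([ 0.4553, -0.1665])] [array([-0.116 ,  0.0535]), array([-0.1156,  0.0083])]
R [array([ 0.464 , -0.1917]), array([ 0.4586, -0.2337])] [array([-0.1034, -0.0155]), array([-0.1029, -0.0578])]
fronts [array([-0.1052,  0.0635]), array([-0.1055,  0.0057]), array([-0.0917, -0.0046]), array([-0.0923, -0.0635])]
box front corners z=.026 [0.5063 0.108  0.026 ] [ 0.4892 -0.0585  0.026 ]
box front scene [0.5068 0.1081 0.026 ] [ 0.487  -0.0599  0.026 ] rr [ 0.5773 -0.0729  0.026 ]
lid front tri L,R (array([0.5767, 0.0998, 0.1251]), np.float64(0.001109718941834696)) (array([ 0.5571, -0.0668,  0.1269]), np.float64(0.0010875141606344427))
latch (array([0.566 , 0.0203, 0.1273]), np.float64(0.0015674779031006583))
lid rear low right [ 0.5951 -0.0632  0.026 ] [ 0.5973 -0.0697  0.03  ] [0.6136 0.0982 0.03  ]
disc scene [ 0.3488 -0.1162  0.    ] top [ 0.3403 -0.1299  0.    ]
disc scene [ 0.3422 -0.1379  0.05  ] top [ 0.3446 -0.1248  0.05  ]
disc (array([ 0.3431, -0.1272,  0.0283]), np.float64(0.0007711396257006824)) r [ 0.0017 -0.104   0.    ]
petri [0.3703 0.026  0.016 ] [0.409  0.1269 0.016 ] can [0.4197 0.2012 0.058 ] case [ 0.6028 -0.182   0.08  ] gel [0.7339 0.0573 0.016 ]
```

```bash
cat >> h.py <<'E'
q_=lambda a:[0,np.cos(a/2),np.sin(a/2),0]
def fr(o,a):
    c,s=np.cos(a),np.sin(a)
    return lambda x,y,z:[o[0]+c*x-s*y,o[1]+s*x+c*y,z]
CA=np.radians(-8.05);cab=fr((.5686,-.1909),CA)
BA=np.radians(-6.4);hin=fr((.601,.0135),BA)
E
python3 - <<'E'
from h import *
np.set_printoptions(precision=4,suppress=True)
inv=lambda p:((p[0]-.5686)*np.cos(CA)+(p[1]+.1909)*np.sin(CA))
command_gripper(0.0)
move_pose(cab(-.140,.033,.17),q_(CA))
movel(cab(-.140,.033,.032),v=.12)
for y,out in((.033,.043),(-.033,.030)):
    movel(cab(-.140,y,.032),v=.12)
    b=movel(cab(-.083-.010,y,.032),v=.06,until_force=6);print(b,inv(get_tcp_pos()),get_ft_force())
    b=movel(cab(-.083+.008,y,.032),v=.015,until_force=4);print(b,inv(get_tcp_pos()),get_ft_force())
    movel(cab(-.140,y,.032),v=.12)
movel(cab(-.140,-.033,.19),v=.2)
print(get_time())
move_pose(hin(.06,0,.20),q_(BA))
print(get_time())
cv2.imwrite("pics/t2.png",cv2.resize(read_camera("top")[165:335,260:450,::-1],None,fx=4,fy=4,interpolation=cv2.INTER_CUBIC)[:600])
E
```

```text
False -0.09311943786946036 [-0.0194 -0.7481 -1.0239]
True -0.07650619061557805 [ 0.039   0.9824 -0.0527]
False -0.09316050262375257 [ 0.0585  0.1706 -0.5142]
True -0.0768055206433246 [-0.1427  0.7868 -0.1453]
11.7583
12.9583
```

View pics/t2.png

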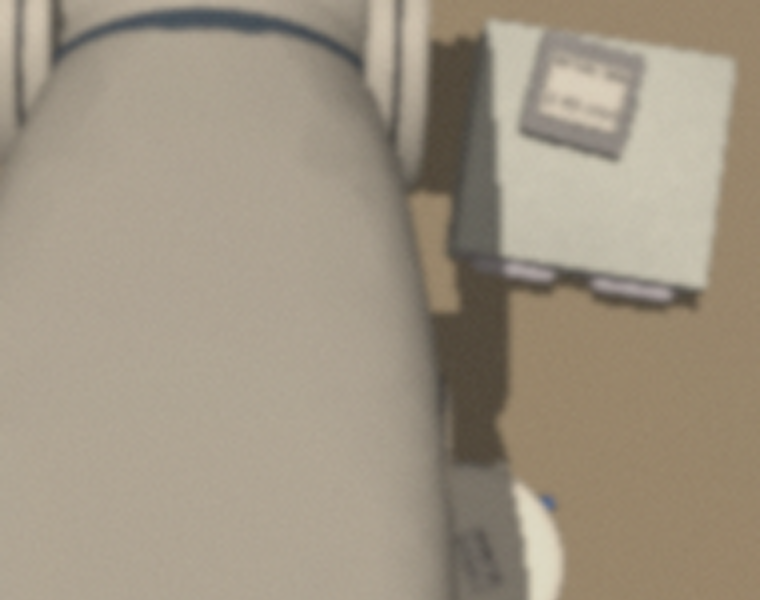

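Both drawers are home, with rails at crop (525,271) and (630,290), and the cabinet corners haven't moved. Next is the lid.

```bash
python3 - <<'E'
from h import *
np.set_printoptions(precision=4,suppress=True)
movel(hin(.06,0,.108),v=.15)
movel(hin(.012,0,.108),v=.08,until_force=8)
for d in(72,64,56,48,40,32,24,16,9,4):
    t=np.radians(d);r=.088
    b=movel(hin(-r*np.cos(t)+.013*np.sin(t)+.005,0,.026+r*np.sin(t)+.013*np.cos(t)),v=.05,until_force=10)
    print(d,b,get_ft_force())
    if b:break
else:
    b=movel(hin(-.083,0,.034),v=.015,until_force=7);print(b,get_tcp_pos(),get_ft_force())
print(get_time())
E
```

```text
72 False [0.1978 0.6676 0.1112]
64 False [-0.1572  0.2545  0.4723]
56 False [-0.0947  0.0426 -0.169 ]
48 False [ 0.1137 -0.3459 -0.033 ]
40 False [ 0.5281 -0.2273  0.5201]
32 False [-0.2936  0.4052  0.4983]
24 False [ 0.4878 -0.8353  0.4946]
16 False [ 0.0493 -0.0196 -0.2995]
9 False [ 0.3989 -0.3003 -1.0468]
4 False [ 0.1918 -0.3023 -0.5978]
False [0.5186 0.0228 0.034 ] [-0.476   0.529   0.5222]
19.4917
```

```bash
python3 - <<'E'
from h import *
cv2.imwrite("pics/s3.png",cv2.resize(read_camera("scene")[100:280,220:420,::-1],None,fx=3.3,fy=3.3,interpolation=cv2.INTER_CUBIC)[:600])
E
```

```text
(no output)
```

View pics/s3.png

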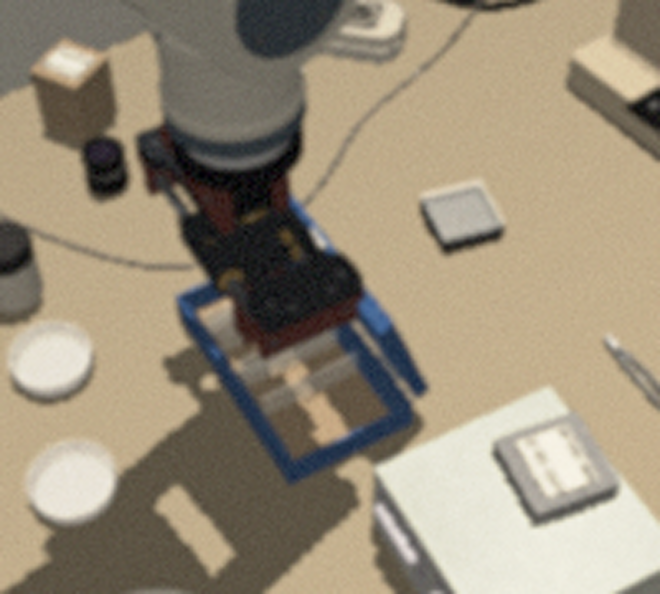

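The lid still stands, behind the fingers, and the box hasn't moved. I'll retreat straight up, with a force guard, and look again with a clear view.

```bash
python3 - <<'E'
from h import *
p=list(get_tcp_pos());print(movel([p[0],p[1],.2],v=.12,until_force=6),get_tcp_pos())
movel([.50,-.25,.25],v=.3)
t=read_camera("top");s=read_camera("scene");print(get_time())
a=cv2.resize(t[165:265,255:375,::-1],None,fx=3.3,fy=3.3,interpolation=cv2.INTER_CUBIC)
b=cv2.resize(s[130:280,250:370,::-1],None,fx=3.3,fy=3.3,interpolation=cv2.INTER_CUBIC)
o=np.zeros((495,792,3),np.uint8);o[:330,:396]=a;o[:,396:]=b
cv2.imwrite("pics/p4.png",o)
E
```

```text
False [0.51810188 0.02274803 0.19925961]
22.25
```

View pics/p4.png

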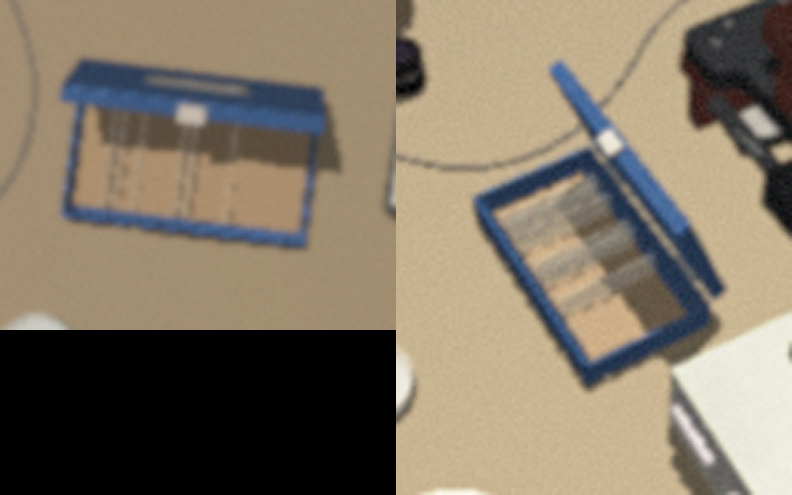

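The picture shows the lid exactly as before: front edge at top px (274-353,193-205), box in place. So the fingers passed it without touching, and my lid angle or height is off. I'll check the lid corners predicted for several angles against the measured pixels.

```bash
python3 - <<'E'
from h import *
np.set_printoptions(precision=1,suppress=True)
T=lambda p:((p+.5)-[260,165])*4-.5
S=lambda p:((p+.5)-[240,140])*4-.5
for d in(55,65,71,80,90,100,110):
    t=np.radians(d);print(d)
    for n,r,h in(("in ",.1,0),("out",.1,.013),("hin",0,.013),("hin0",0,0)):
        x=-r*np.cos(t)+h*np.sin(t);z=.026+r*np.sin(t)+h*np.cos(t)
        print("  ",n,*[x for y in(.085,-.085) for x in(T(proj("top",hin(x,y,z))),S(proj("scene",hin(x,y,z))))])
E
```

```text
55Traceback (most recent call last):
  File "<stdin>", line 9, in <module>
UnboundLocalError: cannot access local variable 'x' where it is not associated with a value
```

```bash
python3 - <<'E'
from h import *
np.set_printoptions(precision=0,suppress=True)
T=lambda p:((p+.5)-[260,165])*4-.5
S=lambda p:((p+.5)-[240,140])*4-.5
for d in(55,65,71,80,90,100,110):
    t=np.radians(d);print(d)
    for n,r,h in(("in ",.1,0),("out",.1,.013),("hin",0,.013),("hin0",0,0)):
        x=-r*np.cos(t)+h*np.sin(t);z=.026+r*np.sin(t)+h*np.cos(t)
        print("  ",n,*[k for y in(.085,-.085) for k in(T(proj("top",hin(x,y,z))),S(proj("scene",hin(x,y,z))))])
print(T(proj("top",hin(-.104,.085,.026))),T(proj("top",hin(-.104,-.085,.026))))
print(proj("top",get_tcp_pos()),get_tcp_pos())
E
```

```text
55
   in  [ 52. 164.] [195.  77.] [369. 205.] [348. 285.]
   out [ 53. 143.] [211.  61.] [372. 184.] [366. 267.]
   hin [82. 61.] [302. 121.] [377.  99.] [453. 315.]
   hin0 [81. 81.] [288. 136.] [374. 119.] [436. 330.]
65
   in  [ 54. 134.] [218.  56.] [373. 176.] [374. 262.]
   out [ 56. 111.] [236.  42.] [377. 152.] [394. 246.]
   hin [83. 60.] [304. 123.] [377.  98.] [454. 316.]
   hin0 [81. 81.] [288. 136.] [374. 119.] [436. 330.]
71
   in  [ 56. 115.] [233.  45.] [376. 157.] [390. 250.]
   out [58. 91.] [252.  32.] [379. 133.] [411. 235.]
   hin [83. 59.] [305. 124.] [377.  97.] [455. 317.]
   hin0 [81. 81.] [288. 136.] [374. 119.] [436. 330.]
80
   in  [59. 86.] [256.  30.] [380. 127.] [416. 233.]
   out [62. 62.] [276.  19.] [383. 103.] [438. 220.]
   hin [84. 59.] [305. 125.] [377.  97.] [455. 318.]
   hin0 [81. 81.] [288. 136.] [374. 119.] [436. 330.]
90
   in  [64. 53.] [283.  18.] [384.  94.] [445. 218.]
   out [67. 29.] [303.  10.] [387.  70.] [467. 208.]
   hin [84. 59.] [306. 128.] [377.  97.] [455. 321.]
   hin0 [81. 81.] [288. 136.] [374. 119.] [436. 330.]
100
   in  [69. 22.] [309.   9.] [388.  62.] [474. 206.]
   out [72. -1.] [329.   4.] [391.  39.] [494. 199.]
   hin [84. 60.] [306. 130.] [376.  98.] [455. 323.]
   hin0 [81. 81.] [288. 136.] [374. 119.] [436. 330.]
110
   in  [74. -8.] [335.   4.] [391.  33.] [500. 199.]
   out [ 78. -29.] [353.   3.] [393.  12.] [519. 195.]
   hin [85. 62.] [305. 133.] [376.  99.] [454. 326.]
   hin0 [81. 81.] [288. 136.] [374. 119.] [436. 330.]
[ 55. 260.] [351. 299.]
[456. 230.] [ 0. -0.  0.]
```

```bash
python3 - <<'E'
from h import *
np.set_printoptions(precision=4,suppress=True)
move_pose(hin(.06,0,.20),q_(BA));print(get_tcp_pos())
movel(hin(.06,0,.095),v=.15);print(get_tcp_pos(),hin(.06,0,.095))
I=[]
for x in(.02,-.005,-.022):
    b=movel(hin(x,0,.095),v=.05,until_force=6);print(b,get_tcp_pos(),get_ft_force(),get_ft_torque())
    I.append(cv2.resize(read_camera("scene")[110:250,250:380,::-1],None,fx=2,fy=2,interpolation=cv2.INTER_CUBIC))
print(get_time(),get_ee_rot(),get_grip_width())
cv2.imwrite("pics/p5.png",np.hstack(I))
E
```

```text
[0.6604 0.0059 0.2003]
[0.6613 0.0065 0.0959] [np.float64(0.6606260751496358), np.float64(0.006811864067620472), 0.095]
False [0.6212 0.0113 0.0951] [ 0.5728  0.9249 -0.7471] [ 0.0067  0.0084 -0.0096]
False [0.5962 0.0141 0.0952] [ 1.1558 -0.9893 -0.1102] [ 0.0516 -0.0368  0.0055]
False [0.5789 0.016  0.0951] [0.4373 0.5776 0.3748] [ 0.0504 -0.0064  0.0719]
26.5167 [-0.      0.9984 -0.0558  0.    ] 0.004855890932046565
```

View pics/p5.png

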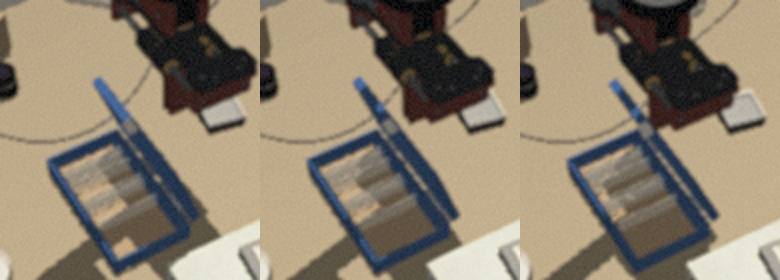

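The third frame shows the fingers behind the lid and its corner just starting to move (98,80 → 93,84). My earlier pass skimmed over the top, so this time I'll follow a lower arc with force guards.

```bash
python3 - <<'E'
from h import *
np.set_printoptions(precision=3,suppress=True)
I=[];r=.07
for d in(62,54,46,38,30,22,15,9):
    t=np.radians(d)
    b=movel(hin(-r*np.cos(t)+.013*np.sin(t)-.004,0,.026-.012+r*np.sin(t)+.013*np.cos(t)),v=.05,until_force=8)
    print(d,b,get_tcp_pos(),get_ft_force())
    if d in(54,30,9) or b:I.append(cv2.resize(read_camera("scene")[110:250,250:380,::-1],None,fx=2,fy=2,interpolation=cv2.INTER_CUBIC))
    if b:break
print(get_time())
cv2.imwrite("pics/p6.png",np.hstack(I))
E
```

```text
62 True [0.578 0.016 0.091] [-3.6    0.566  8.747]
26.7833
```

View pics/p6.png

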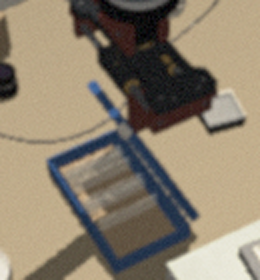

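```bash
python3 - <<'E'
from h import *
np.set_printoptions(precision=3,suppress=True)
p=get_tcp_pos();print(p,get_ft_force(),get_ft_torque())
im=read_camera("scene")[:,:,::-1]
x0,y0,k=275,120,6
o=cv2.resize(im[y0:y0+100,x0:x0+100],None,fx=k,fy=k,interpolation=cv2.INTER_CUBIC)
f=lambda q:tuple(int(v) for v in ((proj("scene",q)+.5-[x0,y0])*k))
cv2.circle(o,f(p),4,(0,0,255),1);cv2.line(o,f(p),f(p+np.array([0,0,.06])),(0,0,255),1)
cv2.line(o,f(hin(0,.085,.026)),f(hin(0,-.085,.026)),(0,255,0),1)
cv2.imwrite("pics/p7.png",o)
E
```

```text
[0.578 0.016 0.091] [-3.63  -0.008  8.204] [0.099 0.665 0.001]
```

View pics/p7.png

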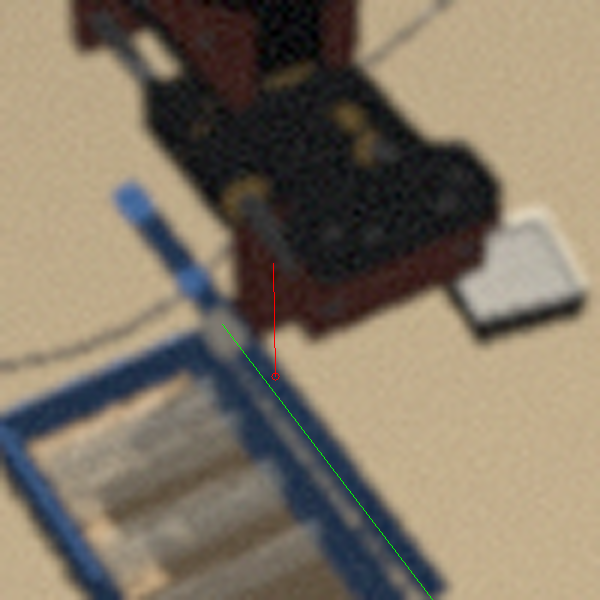

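Force and torque both fit the tip standing on the lid's front edge (push direction along the lid at about 67°). I'll back off, go lower behind the lid, push in small steps and track the lid's corner pixel numerically.

```bash
cat >> h.py <<'E'
def lidpx():
    s=cv2.cvtColor(read_camera("scene"),cv2.COLOR_RGB2HSV)
    m=((s[...,0]>100)&(s[...,0]<125)&(s[...,1]>110)&(s[...,2]>40)).astype(np.uint8)
    m[:, :265]=0;m[:,352:]=0;m[:140]=0;m[250:]=0
    P=np.argwhere(m)[:,::-1]
    return "lid top",P[P[:,1].argmin()],"box left",P[P[:,0].argmin()],"box bottom",P[P[:,1].argmax()]
E
python3 - <<'E'
from h import *
np.set_printoptions(precision=3,suppress=True)
p=get_tcp_pos()
movel([p[0],p[1],.10],v=.1);movel(hin(.06,0,.10),v=.15);print(get_ft_force())
movel(hin(.06,0,.075),v=.15);print(*lidpx())
for x in(.01,-.002,-.012,-.022,-.03):
    b=movel(hin(x,0,.075),v=.05,until_force=6);wait(.1);print(b,x,get_tcp_pos(),get_ft_force(),get_ft_torque(),*lidpx())
    if b:break
print(get_time())
E
```

```text
[-0.689 -0.42   0.041]
lid top [295 152] box left [275 190] box bottom [307 244]
False 0.01 [0.611 0.012 0.075] [-0.198  0.067 -0.178] [0.048 0.018 0.015] lid top [295 152] box left [275 190] box bottom [308 245]
False -0.002 [0.599 0.014 0.075] [-0.399 -1.012  0.318] [ 0.094  0.009 -0.039] lid top [295 152] box left [275 190] box bottom [308 245]
False -0.012 [0.589 0.015 0.075] [-0.523  0.746 -0.194] [ 0.001  0.04  -0.022] lid top [295 152] box left [275 190] box bottom [308 245]
False -0.022 [0.579 0.016 0.075] [-0.365 -0.895 -0.256] [0.099 0.034 0.058] lid top [293 154] box left [275 190] box bottom [308 244]
False -0.03 [0.571 0.017 0.075] [0.435 0.139 0.263] [ 0.066 -0.028 -0.06 ] lid top [290 156] box left [275 190] box bottom [308 244]
31.45
```

The lid now turns with the finger and the box is still. Carrying on along a lower arc.

```bash
python3 - <<'E'
from h import *
np.set_printoptions(precision=3,suppress=True)
for d,r in((54,.056),(46,.058),(38,.061),(30,.064),(22,.067),(14,.07),(7,.073)):
    t=np.radians(d)
    b=movel(hin(-.012-r*np.cos(t)+.013*np.sin(t),0,.026+r*np.sin(t)+.013*np.cos(t)-.006),v=.05,until_force=9)
    print(d,b,get_tcp_pos(),get_ft_force(),*lidpx())
    if b:break
print(get_time())
E
```

```text
54 False [0.566 0.017 0.073] [0.578 0.401 0.654] lid top [288 158] box left [275 190] box bottom [308 245]
46 False [0.558 0.018 0.071] [ 0.928 -1.119  0.044] lid top [286 161] box left [275 190] box bottom [308 244]
38 False [0.549 0.019 0.068] [-0.891 -0.419  0.143] lid top [284 163] box left [275 190] box bottom [307 244]
30 False [0.54  0.02  0.063] [-0.581 -0.411  0.028] lid top [281 167] box left [275 190] box bottom [307 244]
22 False [0.531 0.021 0.057] [-0.28   0.443 -0.258] lid top [285 169] box left [275 190] box bottom [307 244]
14 False [0.524 0.022 0.049] [-0.215 -0.3    0.203] lid top [282 172] box left [275 190] box bottom [307 244]
7 False [0.518 0.023 0.041] [-0.123 -0.142 -0.4  ] lid top [278 175] box left [275 190] box bottom [308 244]
34.1417
```

```bash
python3 - <<'E'
from h import *
np.set_printoptions(precision=3,suppress=True)
p=get_tcp_pos()
b=movel(hin(-.085,0,.025),v=.02,until_force=10);q=get_tcp_pos();print(b,q,get_ft_force(),*lidpx(),get_time())
if b:
    movel([q[0],q[1],.08],v=.1)
    b=movel(hin(-.095,0,.08),v=.1)
    b=movel(hin(-.095,0,.025),v=.03,until_force=12);q=get_tcp_pos();print(b,q,get_ft_force())
    movel([q[0],q[1],.2],v=.2);movel([.45,-.35,.28],v=.3)
    t=read_camera("top");s=read_camera("scene");print(get_time(),*lidpx())
    o=np.zeros((480,800,3),np.uint8)
    o[:,:400]=cv2.resize(t[165:285,260:460,::-1],(400,240)).repeat(2,0)[:480] if 0 else cv2.resize(t[150:342,265:425,::-1],(400,480),interpolation=cv2.INTER_CUBIC)
    o[:,400:]=cv2.resize(s[140:332,245:405,::-1],(400,480),interpolation=cv2.INTER_CUBIC)
    cv2.imwrite("pics/p8.png",o)
E
```

```text
False [0.517 0.023 0.025] [-0.54  -0.203  0.161] lid top [275 181] box left [275 181] box bottom [307 244] 35.1917
```

```bash
python3 - <<'E'
from h import *
np.set_printoptions(precision=3,suppress=True)
b=movel(hin(-.085,0,.0),v=.02,until_force=10);q=get_tcp_pos();print(b,q,get_ft_force(),*lidpx(),get_time())
if b:
    movel([q[0],q[1],.06],v=.1)
    movel(hin(-.093,0,.06),v=.1)
    b=movel(hin(-.093,0,.0),v=.04,until_force=12);q=get_tcp_pos();print(b,q,get_ft_force())
    movel([q[0],q[1],.2],v=.2);movel([.45,-.35,.28],v=.3)
    t=read_camera("top");s=read_camera("scene");print(get_time(),*lidpx())
    o=np.zeros((480,800,3),np.uint8)
    o[:,:400]=cv2.resize(t[150:342,290:450,::-1],(400,480),interpolation=cv2.INTER_CUBIC)
    o[:,400:]=cv2.resize(s[140:332,265:425,::-1],(400,480),interpolation=cv2.INTER_CUBIC)
    cv2.imwrite("pics/p8.png",o)
E
```

```text
True [0.516 0.023 0.008] [-0.79  -0.841 10.516] lid top [315 183] box left [274 187] box bottom [307 244] 36.0917
True [0.508 0.024 0.008] [-2.786  0.013 12.325]
40.8583 lid top [307 172] box left [274 187] box bottom [307 244]
```

View pics/p8.png

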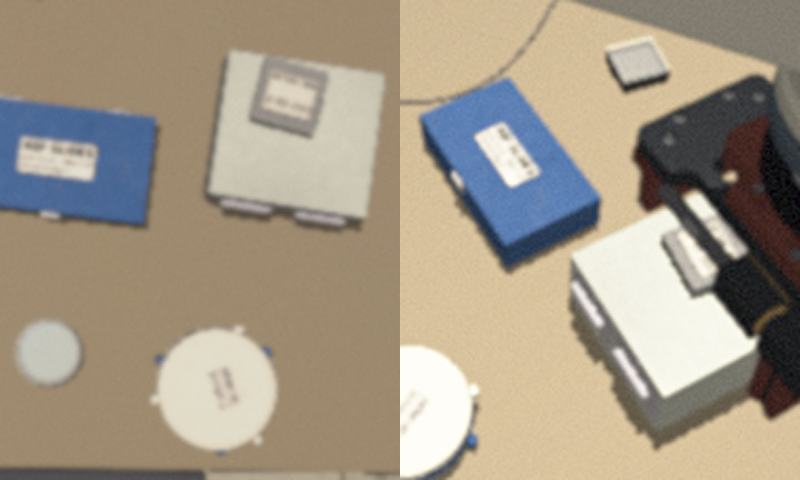

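The picture shows the lid shut, with the top face whole at left (75,160), and the box in place. Contact on the lid came at TCP z = 8 mm on a 39 mm top. The tips therefore sit about 31 mm higher than commanded, so the drawers were pushed near their top edge. I'll push both again at true rail height to be sure.

```bash
python3 - <<'E'
from h import *
np.set_printoptions(precision=3,suppress=True)
inv=lambda p:((p[0]-.5686)*np.cos(CA)+(p[1]+.1909)*np.sin(CA))
movel(cab(-.125,-.033,.18),q_(CA),v=.4)
movel(cab(-.125,-.033,.014),v=.2)
for y in(-.033,.033):
    movel(cab(-.110,y,.014),v=.2)
    b=movel(cab(-.074,y,.014),v=.03,until_force=4.5);print(b,inv(get_tcp_pos()),get_ft_force(),get_time())
    movel(cab(-.110,y,.014),v=.2)
movel(cab(-.125,.033,.16),v=.3);movel([.40,-.40,.25],v=.4)
t=read_camera("top");print(get_time())
h=cv2.cvtColor(t,cv2.COLOR_RGB2HSV);m=((h[...,1]<45)&(h[...,2]>130)).astype(np.uint8);m[:,:365]=0;m[:,450:]=0;m[:165]=0;m[262:]=0
m=cv2.morphologyEx(m,cv2.MORPH_OPEN,np.ones((2,2)));print(cv2.connectedComponentsWithStats(m)[2:])
E
```

```text
True -0.08425271495668599 [-0.445  0.669 -0.423] 43.5833
True -0.08401794773616411 [-0.031  0.279 -0.454] 45.1917
47.0083
(array([[     0,      0,    640,    400, 252156],
       [   374,    171,     71,     70,   3844]], dtype=int32), array([[318.133, 199.411],
       [409.158, 205.313]]))
```

```bash
python3 -c "
from station import *
print(job_done(),get_time())"
```

```text
the job is handed in; nothing more can be done
the job is handed in; nothing more can be done
```

I handed the job in with both drawers pushed home and the slide box lid shut; the cabinet and box had not visibly moved, and the hand was clear at about 47 s of the 58 s allowed. My first lid pass missed it, and one later try pressed on its front edge (about 9 N) without shifting the box.

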